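Find the rattling parts case at the model boat club

ROBOT

A 6-joint arm with a two-finger parallel gripper is mounted at the origin on the work surface. World frame = base frame: x ahead of the robot, y to its left, z up, the work surface at z = 0. Lengths are in m, angles in rad, forces in N, time in s.
With the tool pointing down it reaches from about 0.375 to 0.925 m from the base axis. Payload 5.7 kg.
Tool frame: the origin (TCP) lies midway between the tips of the shut fingers; the grasp point (between the pads) lies 19 mm behind it; z points along the fingers, y is the direction in which the jaws open and shut (so a half turn about z gives the same grasp; the last joint's range is limited). The gripper opens to 88 mm and grips with 3 to 60 N. Pads are 20 mm wide; open, the fingers measure 115 mm over their backs; the gripper's body (75 mm by 178 mm) begins 61 mm behind the grasp point.
Start: joints at [1.223, 0.359, 1.51, -0, 1.272, -0.115], TCP at [0.138, 0.584, 0.223] pointing down, gripper open.
Joint ranges: [-2.97, 2.97], [-1.01, 2.36], [0.21, 2.38], [-0.96, 4.11], [0.2, 2.71], [-2.98, 2.98]. Speed limits (rad/s): [2.39, 2.39, 3.14, 3.14, 3.14, 3.14].

INTERFACE

Orientations are given as a rotation vector (axis times angle).
In Python, from workcell import monitor, vision, job gives the robot as it stands.
- The arm moves only by the tool servo_tool, never from a script. Its argument "series" is a list of rows, each a list of 3 entries, a list of its own where there are three numbers: the shift along the world's x, y, z in m, then the turn about the world's z in rad, then the closure in counts, from 0 (fully open) to 255 (shut). A call has 1 to 10 rows; each row shifts and turns the commanded pose from where the row before left it; what a row does not reach is not made up. A row lasts 1/12 s, in which the tool goes at most 41.7 mm and 7.16 degrees, less where a joint would pass 70% of its speed; a pose out of reach is approached as far as the arm can. A call with a gripper value outside its range is refused whole. The fingers move at their own pace and stop on an object; "grip_force" is the grip in N (left out, the last holds). Time passes only in rows, so rows that do not move let the fingers close. It gives the time, the measured TCP pose, the force and the opening at its end, in the units of the state.
- monitor.sense(): the state, without advancing time (a new reading comes with each control period).
- vision.get_image(name): name is "scene" or "top" or "wrist"; returns the picture (400x640x3 uint8, blue, green, red); there is no depth.
- vision.camera_params(name): a dict with "K" (3x3 intrinsics, pixels), "R" (3x3) and "t" (3): a world point X has camera coordinates R X + t. Camera axes: x right, y down, z forward; pixel columns grow to the right and rows downward; lengths in m; the calibration is good to about 2 mm. A picture is of the moment at which its call begins: read the wrist's pose just before it. camera_params takes no time and is no camera call; for the wrist camera it gives the pose at the moment of the call.
- job.job_done(): hands the job in, once; it reports no verdict.
The state is a dict: "time": time; "joint_positions": joint angles; "dq": joint speeds; "effort": joint torques, N m; "eef_pos": TCP position; "ee_rot": TCP orientation; "contact_force": force on the tool from outside, world axes, zero at the start; "moment": the same for the moment, N m; "finger_gap": finger opening in m.
Only numpy, scipy, OpenCV 4.12 (cv2) and the standard library are available. Lean on these libraries where they do the work, as an engineer would, in place of code of your own. Each camera call takes 0.05 s, during which the arm holds its last target.

TASK

A ballast ball has come loose inside one of the three sealed parts cases. Pick up and briskly shake each of them to and fro, clear of the bench, the red-lidded one first, then the yellow, then the blue, setting the silent ones back upright where they stood; then hold the one that rattles out over the round green mat, level, about 15 cm up, and finish still holding it there. Do not disturb the glue bottle, the mug or the screwdriver.

Things in the scene. Friction and masses are not known exactly. Their poses are not given: they have to be found in the camera images.
- case_red_mid (a point): Closed grey plastic case, red lid, 110 mm long (x) x 58 wide (y) x 50 high (z), lid up; this point is its centre, 25 mm above its underside. Shell 0.2 to 0.4 kg. Exactly one of the three, any of them, holds a loose 35 mm, 0.18 kg steel ball that rolls up to 65 mm lengthwise and 13 mm across: shaken it knocks, and it runs to the low end at the least tilt. The other two are empty.
- case_yellow_mid (a point): Closed grey plastic case, yellow lid, 110 mm long (x) x 58 wide (y) x 50 high (z), lid up; this point is its centre, 25 mm above its underside. Shell 0.2 to 0.4 kg. Exactly one of the three, any of them, holds a loose 35 mm, 0.18 kg steel ball that rolls up to 65 mm lengthwise and 13 mm across: shaken it knocks, and it runs to the low end at the least tilt. The other two are empty.
- case_blue_mid (a point): Closed grey plastic case, blue lid, 110 mm long (x) x 58 wide (y) x 50 high (z), lid up; this point is its centre, 25 mm above its underside. Shell 0.2 to 0.4 kg. Exactly one of the three, any of them, holds a loose 35 mm, 0.18 kg steel ball that rolls up to 65 mm lengthwise and 13 mm across: shaken it knocks, and it runs to the low end at the least tilt. The other two are empty.
- mat_mid (a point): Round green hand-over mat, 120 mm across and 3 mm thick, fixed flat on the far part of the bench. This point is the centre of its top face.
- glue_mid (a point): Bystander: glue bottle with an orange cap, 44 mm across, 110 mm tall; this point is its centre, 55 mm up.
- mug_mid (a point): Bystander: blue mug, 76 mm across and 85 mm tall, with a handle on its y side; this point is its centre, 42 mm up.
- driver_grip (a point): Bystander: screwdriver with an orange handle lying on the bench beside the mat; this point is the middle of its handle, its x runs to the tip.
Mind the look-alikes: they are no part of the job. What is shaped like the part that bears case_yellow_mid but brown or pink is not meant.

How it is judged:
On the way, in this order (a step that is already met when the one before it is completed fails the run):
1. the red-lidded case, gripped and off the bench, is held or at a turning point (height (world z) of case_red_mid above 0.06 m and contact force between the fingers and case_red above 1 N and linear speed of case_red below 0.08 m/s and angular speed of case_red below 0.5 rad/s), for 0.02 s.
2. the red-lidded case, gripped and off the bench, moves briskly (height (world z) of case_red_mid above 0.06 m and contact force between the fingers and case_red above 1 N and (linear speed of case_red above 0.14 m/s or angular speed of case_red above 0.8 rad/s)), for 0.02 s.
3. the red-lidded case, gripped and off the bench, is stopped or turned back in the air (shaken) (all of step 1), for 0.02 s.
4. the yellow-lidded case, gripped and off the bench, is held or at a turning point (height (world z) of case_yellow_mid above 0.06 m and contact force between the fingers and case_yellow above 1 N and linear speed of case_yellow below 0.08 m/s and angular speed of case_yellow below 0.5 rad/s), for 0.02 s.
5. the yellow-lidded case, gripped and off the bench, moves briskly (height (world z) of case_yellow_mid above 0.06 m and contact force between the fingers and case_yellow above 1 N and (linear speed of case_yellow above 0.14 m/s or angular speed of case_yellow above 0.8 rad/s)), for 0.02 s.
6. the yellow-lidded case, gripped and off the bench, is stopped or turned back in the air (shaken) (all of step 4), for 0.02 s.
7. the blue-lidded case, gripped and off the bench, is held or at a turning point (height (world z) of case_blue_mid above 0.06 m and contact force between the fingers and case_blue above 1 N and linear speed of case_blue below 0.08 m/s and angular speed of case_blue below 0.5 rad/s), for 0.02 s.
8. the blue-lidded case, gripped and off the bench, moves briskly (height (world z) of case_blue_mid above 0.06 m and contact force between the fingers and case_blue above 1 N and (linear speed of case_blue above 0.14 m/s or angular speed of case_blue above 0.8 rad/s)), for 0.02 s.
9. the blue-lidded case, gripped and off the bench, is stopped or turned back in the air (shaken) (all of step 7), for 0.02 s.
At the end, for the whole second after the job is handed in: The case with the loose ball is held in the fingers, at rest, level within 0.25 rad, its centre within 50 mm of the mat's centre seen from above and 0.10 to 0.30 m above the bench; the other two stand upright on the bench within 50 mm of where they started (((distance between ballast and case_red_mid below 0.07 m and horizontal distance between case_red_mid and mat_mid below 0.05 m and height (world z) of case_red_mid between 0.1 and 0.3 m and angle between case_red_mid's own z axis and vertical below 0.25 rad and contact force between the fingers and case_red above 1 N and linear speed of each of case_red, case_yellow, case_blue below 0.05 m/s and height (world z) of each of case_yellow_mid, case_blue_mid below 0.032 m and angle between each of case_yellow_mid, case_blue_mid's own z axis and vertical below 0.15 rad and distance of each of case_yellow_mid, case_blue_mid from where it was at the start of the episode below 0.05 m) or (distance between ballast and case_yellow_mid below 0.07 m and horizontal distance between case_yellow_mid and mat_mid below 0.05 m and height (world z) of case_yellow_mid between 0.1 and 0.3 m and angle between case_yellow_mid's own z axis and vertical below 0.25 rad and contact force between the fingers and case_yellow above 1 N and linear speed of each of case_yellow, case_red, case_blue below 0.05 m/s and height (world z) of each of case_red_mid, case_blue_mid below 0.032 m and angle between each of case_red_mid, case_blue_mid's own z axis and vertical below 0.15 rad and distance of each of case_red_mid, case_blue_mid from where it was at the start of the episode below 0.05 m) or (distance between ballast and case_blue_mid below 0.07 m and horizontal distance between case_blue_mid and mat_mid below 0.05 m and height (world z) of case_blue_mid between 0.1 and 0.3 m and angle between case_blue_mid's own z axis and vertical below 0.25 rad and contact force between the fingers and case_blue above 1 N and linear speed of each of case_blue, case_red, case_yellow below 0.05 m/s and height (world z) of each of case_red_mid, case_yellow_mid below 0.032 m and angle between each of case_red_mid, case_yellow_mid's own z axis and vertical below 0.15 rad and distance of each of case_red_mid, case_yellow_mid from where it was at the start of the episode below 0.05 m))); the arm keeps its last pose, push and grip.
It fails at once if the glue bottle is disturbed (moved over 30 mm) (distance of glue_mid from where it was at the start of the episode above 0.03 m).
It fails at once if the mug is disturbed (moved over 30 mm) (distance of mug_mid from where it was at the start of the episode above 0.03 m).
It fails at once if the screwdriver is disturbed (moved over 30 mm) (distance of driver_grip from where it was at the start of the episode above 0.03 m).
It also fails if it takes over 72 s, if anything falls off the work surface, if the arm or the gripper's body presses on something with over 40 N, if the wrist force passes 120 N, or if a joint passes its speed limit or range.

## Working session

There is one attempt and no reset: what is moved stays moved. The work goes in short steps, Python scripts to look and compute and a tool call to move; the robot and the scene stay as the last step left them, time stands still between calls to the robot, and variables do not carry over. Pictures are saved under pics/ and viewed, and the job is handed in when it is done.

Besides the shell and the picture viewer there is one more tool, called by a JSON object that holds its "fn" and its "kwargs". servo_tool: Moves the arm, as the interface text tells. Its arguments: {"type":"object","properties":{"series":{"type":"array","items":{"type":"array"}},"grip_force":{"type":"number"}},"required":["series"]}

```bash
ls; mkdir -p pics; python3 - <<'E'
from workcell import monitor, vision, job
import cv2
print(monitor.sense())
for n in ("scene","top"):
    cv2.imwrite(f"pics/{n}0.png",vision.get_image(n))
    p=vision.camera_params(n); print(n,p)
E
```

```text
pics
{'time': 0.0, 'joint_positions': array([ 1.22292067e+00,  3.59494300e-01,  1.51139789e+00,  2.49208996e-05,
        1.27250425e+00, -1.15092375e-01]), 'dq': array([-0.00038725, -0.00179795, -0.00062302,  0.00116045,  0.0006745 ,
       -0.00220509]), 'effort': array([ 4.68620801e-04, -5.15374768e+01, -2.70728302e+01,  6.78448775e-02,
        3.43374582e-02, -1.51752502e-04]), 'eef_pos': array([0.1381749 , 0.58318071, 0.22182912]), 'ee_rot': array([-3.64790659e-01, -3.11990048e+00,  2.74882824e-03]), 'contact_force': array([-0.40607456, -0.37345492, -0.04082382]), 'moment': array([ 0.03399843, -0.02629527, -0.02004444]), 'finger_gap': 0.08780058056286719}
scene {'K': array([[433.09483057,   0.        , 318.12261922],
       [  0.        , 433.09483057, 207.28356758],
       [  0.        ,   0.        ,   1.        ]]), 'R': array([[-0.35835949,  0.93354149,  0.0088747 ],
       [ 0.75979384,  0.29716023, -0.57828118],
       [-0.54248668, -0.20048961, -0.81578926]]), 't': array([ 0.2398585 , -0.31183509,  1.76542495])}
top {'K': array([[430.86470102,   0.        , 318.31883494],
       [  0.        , 430.86470102, 202.42953148],
       [  0.        ,   0.        ,   1.        ]]), 'R': array([[ 0.02973787, -0.99953137, -0.00726007],
       [-0.98946165, -0.028407  , -0.1419813 ],
       [ 0.14170853,  0.01140579, -0.98984272]]), 't': array([-0.05495237,  0.48557851,  1.25977349])}
```

View pics/scene0.png

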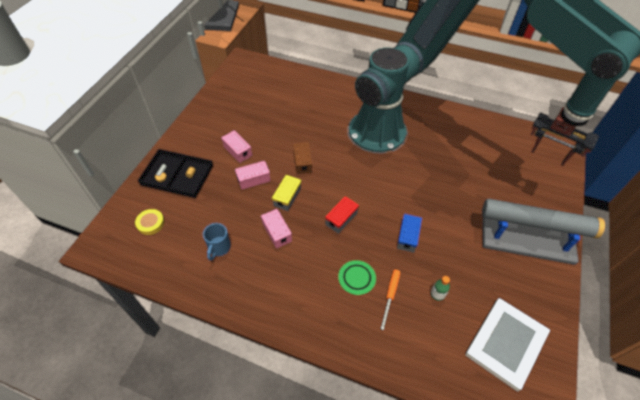

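View pics/top0.png

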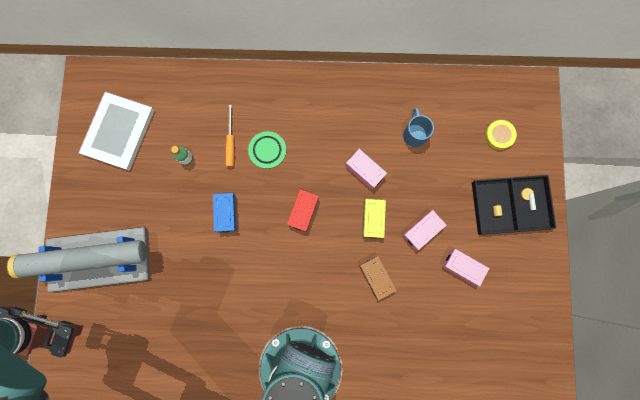

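The top view shows red at (303,210), yellow at (375,218) and blue at (224,212). The mat is at (267,150), the driver at (230,140), the glue at (182,156) and the mug at (418,130). There are pink look-alikes at (366,168), (425,230) and (467,267), and a brown one at (378,278). The yellow case is the yellow-lidded box at (375,218); the yellow disc at (501,134) is round, so it isn't a case. I'll measure these and enlarge a crop to confirm.

```bash
cat > h.py <<'E'
import numpy as np, cv2
from workcell import monitor, vision, job
def ray(n,uv,z,p=None):
    p=p or vision.camera_params(n)
    d=p['R'].T@np.linalg.inv(p['K'])@np.array([uv[0],uv[1],1.]); c=-p['R'].T@p['t']
    return c+d*(z-c[2])/d[2]
R={'red':[(0,12),(172,180)],'yellow':[(24,33)],'blue':[(105,125)],'green':[(50,75)],'orange':[(8,20)]}
def blobs(img,col,smin=140,vmin=70,amin=25):
    hsv=cv2.cvtColor(img,cv2.COLOR_BGR2HSV); m=0
    for a,b in R[col]: m=m|cv2.inRange(hsv,(a,smin,vmin),(b,255,255))
    cs,_=cv2.findContours(m,cv2.RETR_EXTERNAL,cv2.CHAIN_APPROX_NONE)
    return sorted([c for c in cs if cv2.contourArea(c)>amin],key=cv2.contourArea,reverse=True)
def rect(n,c,z):
    P=np.array([ray(n,q[0],z)[:2] for q in c],np.float32)
    (x,y),(w,h),a=cv2.minAreaRect(P*1000)
    if w<h: w,h,a=h,w,a+90
    return np.round([x/1000,y/1000,w,h,(a+90)%180-90],3)
E
python3 - <<'E'
from h import *
for n in ("top","scene"):
    im=cv2.imread(f"pics/{n}0.png")
    for col,z,s in (('red',.05,190),('yellow',.05,170),('blue',.05,170),('green',.003,150),('orange',.02,200)):
        for c in blobs(im,col,s)[:4]:
            print(n,col,cv2.boundingRect(c),cv2.contourArea(c),rect(n,c,z))
im=cv2.imread("pics/top0.png")
cv2.imwrite("pics/crop0.png",cv2.resize(im[90:310,160:500],None,fx=2.3,fy=2.3,interpolation=cv2.INTER_CUBIC))
for k,uv,z in (('mug',(418,130),.085),('glue',(180,151),.1)): print(k,ray('top',uv,z))
E
```

```text
top blue (40, 274, 22, 7) 95.0 [  0.244   0.731  61.093  17.269 -83.031]
top blue (119, 265, 16, 7) 70.0 [  0.276   0.512  43.787  17.318 -84.809]
top blue (39, 247, 22, 5) 42.0 [  0.324   0.744  62.212  11.682 -88.312]
scene red (325, 197, 34, 30) 479.5 [ 4.63000e-01  6.00000e-03  1.16618e+02  6.16060e+01 -1.87810e+01]
scene red (524, 25, 9, 13) 55.5 [ -0.868   0.499 109.053  27.297  -6.717]
scene red (386, 270, 11, 28) 32.5 [ 0.661  0.232 97.816  9.894  0.667]
scene yellow (135, 211, 29, 22) 66.5 [  0.741  -0.568  89.224  61.949 -33.675]
scene yellow (272, 179, 29, 25) 55.0 [  0.445  -0.206 116.226  62.686  -2.137]
scene blue (586, 133, 54, 68) 1238.0 [-1.01000e-01  9.07000e-01  4.33011e+02  8.69880e+01 -2.46260e+01]
scene blue (399, 215, 21, 31) 435.0 [  0.453   0.24  112.337  55.426   5.631]
scene blue (564, 234, 15, 16) 74.0 [  0.308   0.742  78.612  26.089 -15.161]
scene blue (495, 222, 12, 16) 67.0 [ 0.341  0.522 74.147 24.574 -5.536]
scene green (340, 262, 34, 31) 795.0 [  0.655   0.126 106.431 105.365 -68.77 ]
mug [ 0.70404348 -0.32898575  0.085     ]
glue [0.61700642 0.36488978 0.1       ]
```

View pics/crop0.png

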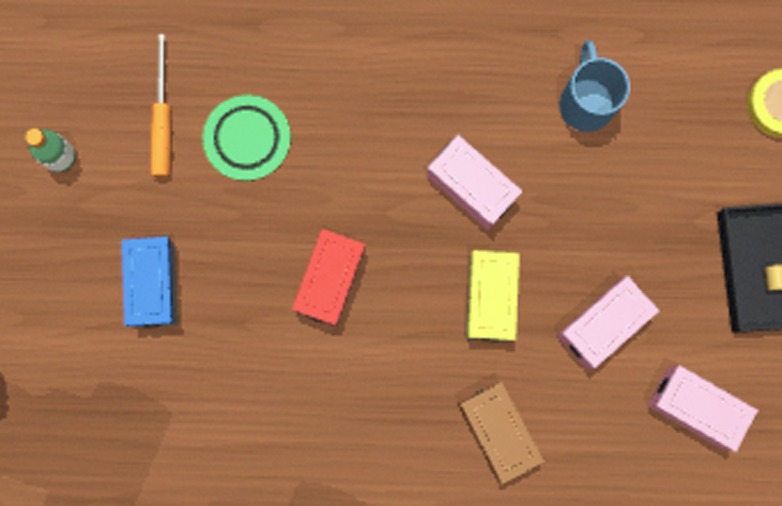

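The crop confirms the red, yellow and blue lids; the look-alikes are clearly pink or brown. The top view is less saturated, so I'll loosen the masks.

```bash
python3 - <<'E'
from h import *
for n in ("top","scene"):
    im=cv2.imread(f"pics/{n}0.png")
    R['red']=[(0,5),(174,180)]; R['yellow']=[(25,35)]; R['blue']=[(100,125)];R['green']=[(50,80)]
    for col,z,s,v in (('red',.05,150,150),('yellow',.05,100,170),('blue',.05,120,150),('green',.003,90,90)):
        for c in blobs(im,col,s,v,150)[:3]:
            print(n,col,cv2.boundingRect(c),cv2.contourArea(c),rect(n,c,z))
E
```

```text
top red (287, 190, 32, 41) 709.5 [ 4.61000e-01  5.00000e-03  1.11623e+02  6.05200e+01 -1.82140e+01]
top yellow (364, 199, 22, 39) 728.5 [  0.444  -0.208 112.729  60.518  -1.868]
top yellow (487, 120, 30, 28) 628.5 [  0.712  -0.589  88.223  84.522 -88.439]
top blue (213, 193, 22, 39) 691.0 [  0.448   0.239 111.399  59.093   5.583]
top green (248, 131, 38, 37) 1051.5 [  0.656   0.127 116.425 116.127 -88.391]
scene red (325, 196, 34, 30) 493.5 [ 4.61000e-01  6.00000e-03  1.16228e+02  6.42130e+01 -1.77910e+01]
scene yellow (135, 209, 28, 23) 460.0 [  0.731  -0.583  89.669  88.125 -68.679]
scene yellow (273, 175, 28, 29) 421.0 [  0.443  -0.208 116.61   62.069  -1.815]
scene blue (399, 215, 22, 30) 451.0 [  0.449   0.241 110.613  58.102   5.371]
scene green (339, 261, 37, 34) 945.0 [  0.656   0.128 115.971 115.746 -68.773]
```

Both views agree within 2 mm and the sizes match: red (0.461, 0.005) at -18°, yellow (0.444, -0.208) at -1.8°, blue (0.4485, 0.240) at 5.5°, mat (0.656, 0.127). Moving to above red.

{"fn": "servo_tool", "kwargs": {"series": [[[0.02, -0.036, 0], -0.0085, 0], [[0.02, -0.036, 0], -0.0085, 0], [[0.02, -0.036, 0], -0.0085, 0], [[0.02, -0.036, 0], -0.0085, 0], [[0.02, -0.036, 0], -0.0085, 0], [[0.02, -0.036, 0], -0.0085, 0], [[0.02, -0.036, 0], -0.0085, 0], [[0.02, -0.036, 0], -0.0085, 0], [[0.02, -0.036, 0], -0.0085, 0], [[0.02, -0.036, 0], -0.0085, 0]], "grip_force": 50}}

```text
time: 0.93
eef_pos: [0.3386, 0.2219, 0.2226]
ee_rot: [-0.497, -3.102, 0.0]
contact_force: [0.8, 0.9, -0.5]
finger_gap: 0.088
```

{"fn": "servo_tool", "kwargs": {"series": [[[0.0204, -0.0362, 0], 0, 0], [[0.0204, -0.0362, 0], 0, 0], [[0.0204, -0.0362, 0], 0, 0], [[0.0204, -0.0362, 0], 0, 0], [[0.0204, -0.0362, 0], 0, 0], [[0.0204, -0.0362, 0], 0, 0], [[0, 0, -0.04], 0, 0], [[0, 0, -0.04], 0, 0], [[0, 0, -0.04], 0, 0], [[0, 0, 0], 0, 0]]}}

```text
time: 1.77
eef_pos: [0.4553, 0.0068, 0.0968]
ee_rot: [-0.497, -3.089, 0.001]
contact_force: [-1.4, -0.0, -0.4]
finger_gap: 0.0877
```

```bash
python3 - <<'E'
from h import *
s=monitor.sense(); print(s['eef_pos'],s['ee_rot'],s['moment'],s['contact_force'])
p=vision.camera_params('wrist')
im=vision.get_image('wrist'); cv2.imwrite("pics/w1.png",im)
cv2.imwrite("pics/s1.png",vision.get_image('scene'))
R['red']=[(0,5),(174,180)]
for c in blobs(im,'red',130,90,1000)[:2]:
    print(rect('wrist',c,.05))
E
```

```text
[0.45533384 0.0067564  0.09676544] [-4.97079986e-01 -3.08930800e+00  5.88416339e-04] [ 0.02592267  0.03948932 -0.02873912] [-1.42077505 -0.0123171  -0.4238155 ]
[ 4.64000e-01  6.00000e-03  1.18344e+02  6.16610e+01 -1.82630e+01]
```

View pics/w1.png

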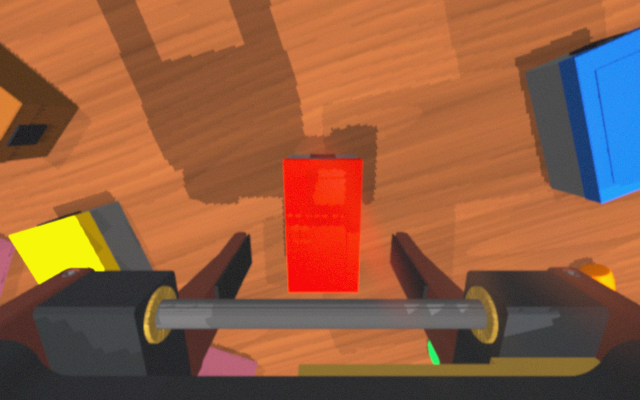

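The wrist view shows red, about (322,225), centred between the fingers. Descending.

{"fn": "servo_tool", "kwargs": {"series": [[[0.001, 0, -0.029], 0, 0], [[0, 0, -0.029], 0, 0], [[0, 0, -0.026], 0, 0], [[0, 0, 0], 0, 0], [[0, 0, 0], 0, 0]]}}

```text
time: 2.28
eef_pos: [0.4627, 0.0067, 0.02]
ee_rot: [0.496, 3.101, -0.0]
contact_force: [0.2, 0.8, -0.2]
finger_gap: 0.0876
```

{"fn": "servo_tool", "kwargs": {"series": [[[0, 0, -0.01], 0, 0], [[0, 0, 0], 0, 255], [[0, 0, 0], 0, 255], [[0, 0, 0], 0, 255], [[0, 0, 0], 0, 255], [[0, 0, 0], 0, 255], [[0, 0, 0], 0, 255]]}}

```text
time: 2.87
eef_pos: [0.4624, 0.0065, 0.0095]
ee_rot: [0.497, 3.101, -0.0]
contact_force: [-0.8, 0.6, 9.8]
finger_gap: 0.0576
```

{"fn": "servo_tool", "kwargs": {"series": [[[0, 0, 0.02], 0, 255], [[0, 0, 0.03], 0, 255], [[0, 0, 0.03], 0, 255], [[0, 0, 0.03], 0, 255], [[0, 0, 0.02], 0, 255], [[0, 0, 0], 0, 255], [[0, 0, 0], 0, 255], [[0, 0, 0], 0, 255]]}}

```text
time: 3.53
eef_pos: [0.4608, 0.0067, 0.1377]
ee_rot: [-0.497, -3.1, 0.0]
contact_force: [-0.7, -0.3, -2.9]
finger_gap: 0.058
```

```bash
cat >> h.py <<'E'
def log(n=6,show=None):
    L=[]
    for i in range(n):
        s=monitor.sense(); L.append(np.r_[s['contact_force'],s['moment']])
        im=vision.get_image('scene')
    L=np.array(L); print('t',s['time'],'pos',s['eef_pos'].round(4),'gap',s['finger_gap'])
    print('mean',L.mean(0).round(3),'sd',L.std(0).round(3))
    y=np.arctan2(*[0,0]); 
    if show: cv2.imwrite('pics/'+show,im)
E
python3 -c "
from h import *
log(6,'s2.png')"
```

```text
t 3.7833 pos [0.4609 0.0067 0.1374] gap 0.057879697395802746
mean [-0.103  0.074 -2.345 -0.018  0.018  0.015] sd [0.388 0.658 0.532 0.028 0.029 0.04 ]
```

View pics/s2.png

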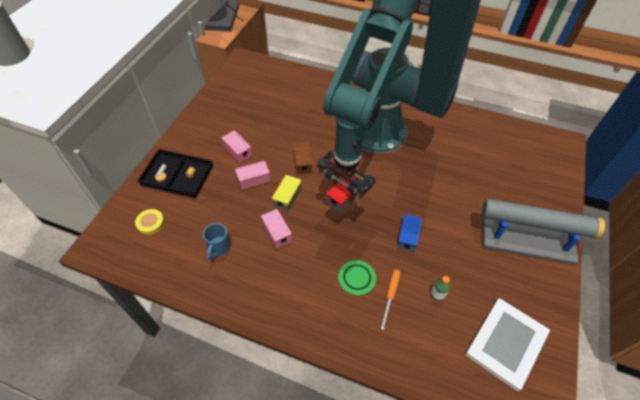

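Red is lifted to (338,194) in the view. The measured weight is about 2.3 N, less than a ball-loaded case can weigh (≥3.7 N). Now the shake.

{"fn": "servo_tool", "kwargs": {"series": [[[0.03, -0.01, 0], 0, 255], [[0.03, -0.01, 0], 0, 255], [[0, 0, 0], 0, 255], [[0, 0, 0], 0, 255], [[-0.03, 0.01, 0], 0, 255], [[-0.03, 0.01, 0], 0, 255], [[0, 0, 0], 0, 255], [[0, 0, 0], 0, 255], [[0.03, -0.01, 0], 0, 255], [[0.03, -0.01, 0], 0, 255]]}}

```text
time: 4.67
eef_pos: [0.5207, -0.013, 0.1385]
ee_rot: [-0.495, -3.101, 0.0]
contact_force: [1.4, 0.3, -1.6]
finger_gap: 0.0578
```

{"fn": "servo_tool", "kwargs": {"series": [[[0, 0, 0], 0, 255], [[0, 0, 0], 0, 255], [[0, 0, 0], 0, 255], [[0, 0, 0], 0, 255]]}}

```text
time: 5.0
eef_pos: [0.5205, -0.0131, 0.1382]
ee_rot: [-0.497, -3.1, 0.0]
contact_force: [-0.7, -1.0, -2.6]
finger_gap: 0.0581
```

```bash
python3 -c "
from h import *
log(10)"
```

```text
t 5.45 pos [ 0.5217 -0.0134  0.1387] gap 0.05781524244669196
mean [-0.297 -0.11  -2.083 -0.004 -0.    -0.003] sd [0.411 0.432 0.401 0.028 0.036 0.028]
```

{"fn": "servo_tool", "kwargs": {"series": [[[-0.03, 0.01, 0], 0, 255], [[-0.03, 0.01, 0], 0, 255], [[0, 0, 0], 0, 255], [[0, 0, 0], 0, 255], [[0, 0, 0], 0, 255], [[0, 0, 0], 0, 255]]}}

```text
time: 6.0
eef_pos: [0.4635, 0.0062, 0.1391]
ee_rot: [0.497, 3.1, -0.0]
contact_force: [-0.4, 0.1, -1.4]
finger_gap: 0.0581
```

```bash
python3 -c "
from h import *
log(10,'s3.png')"
```

```text
t 6.45 pos [0.4619 0.0065 0.1385] gap 0.057904752875408784
mean [-1.520e-01 -2.200e-01 -1.873e+00 -2.000e-03 -1.000e-03 -5.000e-03] sd [0.602 0.288 0.597 0.02  0.029 0.03 ]
```

Red weighs about 2.1 N and its moment doesn't change between the two ends, so it's silent. Putting it back.

{"fn": "servo_tool", "kwargs": {"series": [[[0, 0, -0.035], 0, 255], [[0, 0, -0.035], 0, 255], [[0, 0, -0.035], 0, 255], [[0, 0, -0.015], 0, 255], [[0, 0, -0.006], 0, 255], [[0, 0, -0.003], 0, 255], [[0, 0, 0], 0, 255], [[0, 0, 0], 0, 255]]}}

```text
time: 7.17
eef_pos: [0.4628, 0.0065, 0.0105]
ee_rot: [0.497, 3.1, -0.0]
contact_force: [0.4, -0.8, -2.1]
finger_gap: 0.058
```

{"fn": "servo_tool", "kwargs": {"series": [[[0, 0, -0.001], 0, 255], [[0, 0, 0], 0, 0], [[0, 0, 0], 0, 0], [[0, 0, 0], 0, 0], [[0, 0, 0], 0, 0], [[0, 0, 0], 0, 0], [[0, 0, 0.03], 0, 0], [[0, 0, 0.04], 0, 0], [[0, 0, 0.04], 0, 0]]}}

```text
time: 7.92
eef_pos: [0.4604, 0.0068, 0.119]
ee_rot: [-0.497, -3.098, 0.0]
contact_force: [1.4, -0.4, 0.4]
finger_gap: 0.0878
```

{"fn": "servo_tool", "kwargs": {"series": [[[-0.003, -0.0358, 0], 0.0473, 0], [[-0.003, -0.0358, 0], 0.0473, 0], [[-0.003, -0.0358, 0], 0.0473, 0], [[-0.003, -0.0358, 0], 0.0473, 0], [[-0.003, -0.0358, 0], 0.0473, 0], [[-0.003, -0.0358, 0], 0.0473, 0], [[0, 0, -0.02], 0, 0], [[0, 0, 0], 0, 0], [[0, 0, 0], 0, 0]]}}

```text
time: 8.67
eef_pos: [0.4424, -0.2075, 0.0978]
ee_rot: [-0.056, -3.138, -0.003]
contact_force: [-0.6, 0.6, -0.6]
finger_gap: 0.0877
```

```bash
python3 - <<'E'
from h import *
s=monitor.sense(); print(s['time'],s['eef_pos'],s['ee_rot'])
im=vision.get_image('wrist'); cv2.imwrite("pics/w2.png",im)
R['yellow']=[(22,36)]
for c in blobs(im,'yellow',120,110,1000)[:2]:
    print(cv2.boundingRect(c),rect('wrist',c,.05))
im=vision.get_image('scene'); cv2.imwrite("pics/s4.png",im)
R['red']=[(0,5),(174,180)]
for c in blobs(im,'red',150,150,150)[:2]: print('red',rect('scene',c,.05))
E
```

```text
8.6667 [ 0.44236837 -0.20747263  0.09784349] [-0.05569755 -3.13816228 -0.00324123]
(282, 150, 87, 137) [  0.443  -0.203 114.441  67.734  -1.97 ]
red [ 4.61000e-01  6.00000e-03  1.17689e+02  6.35300e+01 -1.70560e+01]
```

View pics/w2.png

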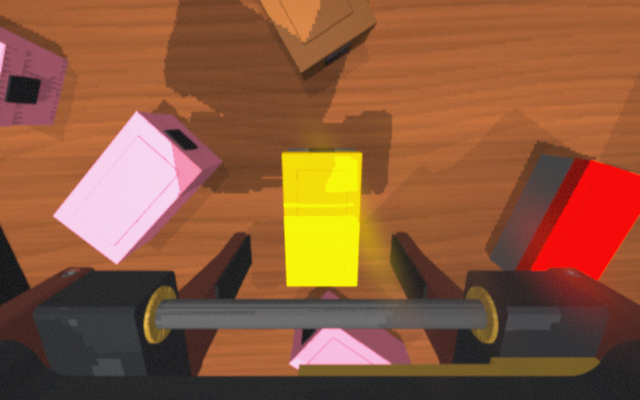

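View pics/s4.png

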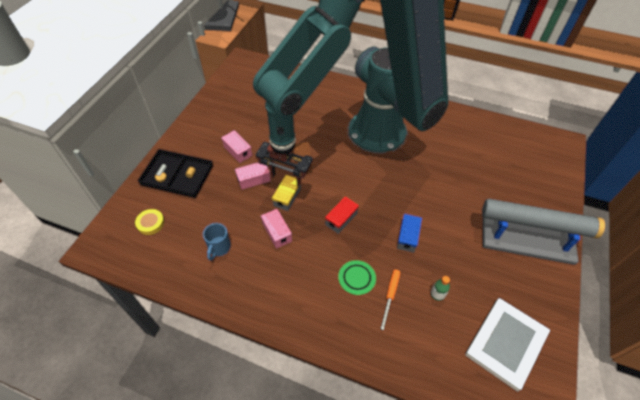

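Yellow, about (322,220), is centred, and red stands where it was.

{"fn": "servo_tool", "kwargs": {"series": [[[0, 0, -0.03], 0, 0], [[0, 0, -0.03], 0, 0], [[0, 0, -0.02], 0, 0], [[0, 0, -0.01], 0, 0], [[0, 0, 0], 0, 0], [[0, 0, 0], 0, 255], [[0, 0, 0], 0, 255], [[0, 0, 0], 0, 255], [[0, 0, 0], 0, 255], [[0, 0, 0], 0, 255]]}}

```text
time: 9.6
eef_pos: [0.4442, -0.2078, 0.0095]
ee_rot: [0.055, 3.14, 0.001]
contact_force: [2.7, 8.8, 7.4]
finger_gap: 0.0584
```

{"fn": "servo_tool", "kwargs": {"series": [[[0, 0, 0], 0, 255], [[0, 0, 0.02], 0, 255], [[0, 0, 0.03], 0, 255], [[0, 0, 0.03], 0, 255], [[0, 0, 0.03], 0, 255], [[0, 0, 0.02], 0, 255], [[0, 0, 0], 0, 255], [[0, 0, 0], 0, 255], [[0, 0, 0], 0, 255], [[0, 0, 0], 0, 255]]}}

```text
time: 10.43
eef_pos: [0.4423, -0.2073, 0.1367]
ee_rot: [-0.054, -3.138, -0.003]
contact_force: [0.2, 0.1, -6.3]
finger_gap: 0.0579
```

```bash
python3 -c "
from h import *
log(8,'s5.png')"
```

```text
t 10.7833 pos [ 0.4437 -0.2081  0.1381] gap 0.0572933768871902
mean [ 2.990e-01  1.410e-01 -5.732e+00  3.000e-03  6.000e-03 -2.000e-03] sd [0.32  0.577 0.529 0.021 0.031 0.023]
```

View pics/s5.png

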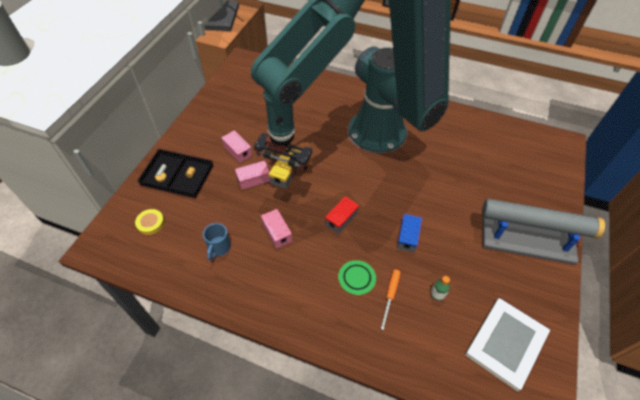

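Yellow weighs about 5.7 N, above the empty maximum of 3.9 N, so it's the suspect. Shaking it at full closing force.

{"fn": "servo_tool", "kwargs": {"series": [[[0.03, 0, 0], 0, 255], [[0.03, 0, 0], 0, 255], [[0, 0, 0], 0, 255], [[0, 0, 0], 0, 255], [[-0.03, 0, 0], 0, 255], [[-0.03, 0, 0], 0, 255], [[0, 0, 0], 0, 255], [[0, 0, 0], 0, 255], [[0.03, 0, 0], 0, 255], [[0.03, 0, 0], 0, 255]], "grip_force": 60}}

```text
time: 11.67
eef_pos: [0.5028, -0.208, 0.1387]
ee_rot: [-0.056, -3.14, -0.001]
contact_force: [0.6, -0.1, -5.3]
finger_gap: 0.0574
```

{"fn": "servo_tool", "kwargs": {"series": [[[0, 0, 0], 0, 255], [[0, 0, 0], 0, 255], [[0, 0, 0], 0, 255], [[0, 0, 0], 0, 255]]}}

```text
time: 12.0
eef_pos: [0.5029, -0.2078, 0.1383]
ee_rot: [-0.053, -3.14, -0.001]
contact_force: [0.4, 0.4, -5.1]
finger_gap: 0.0574
```

```bash
python3 -c "
from h import *
log(10)"
```

```text
t 12.45 pos [ 0.5037 -0.2082  0.1387] gap 0.05735610572823705
mean [ 1.340e-01  3.100e-02 -5.504e+00  2.900e-02  4.900e-02 -1.000e-03] sd [0.417 0.533 0.317 0.03  0.032 0.028]
```

{"fn": "servo_tool", "kwargs": {"series": [[[-0.03, 0, 0], 0, 255], [[-0.03, 0, 0], 0, 255], [[0, 0, 0], 0, 255], [[0, 0, 0], 0, 255], [[0, 0, 0], 0, 255], [[0, 0, 0], 0, 255]]}}

```text
time: 13.0
eef_pos: [0.445, -0.2088, 0.139]
ee_rot: [0.053, 3.139, -0.002]
contact_force: [-2.4, -0.4, -4.2]
finger_gap: 0.0578
```

```bash
python3 -c "
from h import *
log(10,'s6.png')
cv2.imwrite('pics/w3.png',vision.get_image('wrist'))"
```

```text
t 13.45 pos [ 0.4439 -0.2082  0.1386] gap 0.05757252179534233
mean [-1.070e-01  1.280e-01 -5.516e+00  2.100e-02 -7.000e-03  2.000e-03] sd [0.828 0.721 0.639 0.027 0.145 0.023]
```

View pics/w3.png

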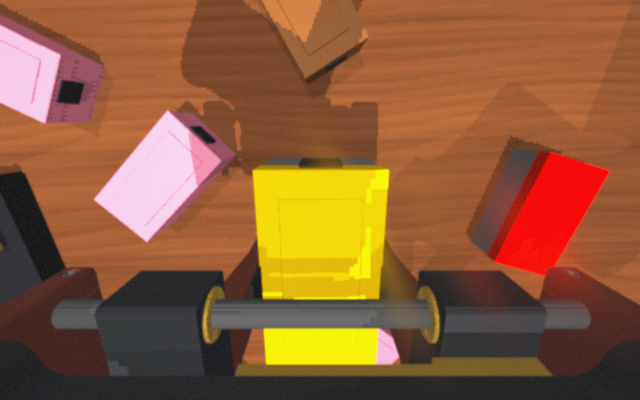

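Yellow is loaded: 5.5 N, with the moment about y scattering 5x more (sd 0.145 against 0.03), which is the ball rolling and knocking. It still sits square in the grip, so I'll put it down to shake blue.

{"fn": "servo_tool", "kwargs": {"series": [[[0, 0, -0.03], 0, 255], [[0, 0, -0.03], 0, 255], [[0, 0, -0.03], 0, 255], [[0, 0, -0.02], 0, 255], [[0, 0, -0.012], 0, 255], [[0, 0, -0.006], 0, 255], [[0, 0, -0.002], 0, 255], [[0, 0, 0], 0, 255], [[0, 0, 0], 0, 255]]}}

```text
time: 14.3
eef_pos: [0.4432, -0.2078, 0.0093]
ee_rot: [-0.053, -3.14, -0.001]
contact_force: [-3.9, 2.0, 4.0]
finger_gap: 0.0578
```

{"fn": "servo_tool", "kwargs": {"series": [[[0, 0, 0], 0, 0], [[0, 0, 0], 0, 0], [[0, 0, 0], 0, 0], [[0, 0, 0], 0, 0], [[0, 0, 0], 0, 0], [[0, 0, 0.03], 0, 0], [[0, 0, 0.04], 0, 0], [[0, 0, 0.04], 0, 0], [[0, 0, 0], 0, 0]]}}

```text
time: 15.05
eef_pos: [0.4479, -0.2108, 0.1249]
ee_rot: [0.053, 3.132, -0.01]
contact_force: [1.2, 0.1, 0.1]
finger_gap: 0.0878
```

{"fn": "servo_tool", "kwargs": {"series": [[[0.0005, 0.041, 0], 0.0128, 0], [[0.0005, 0.041, 0], 0.0128, 0], [[0.0005, 0.041, 0], 0.0128, 0], [[0.0005, 0.041, 0], 0.0128, 0], [[0.0005, 0.041, 0], 0.0128, 0], [[0.0005, 0.041, 0], 0.0128, 0], [[0.0005, 0.041, 0], 0.0128, 0], [[0.0005, 0.041, 0], 0.0128, 0], [[0.0005, 0.041, 0], 0.0128, 0], [[0.0005, 0.041, 0], 0.0128, 0]]}}

```text
time: 15.88
eef_pos: [0.4484, 0.2039, 0.1185]
ee_rot: [-0.149, 3.138, -0.0]
contact_force: [0.7, 0.6, -0.2]
finger_gap: 0.0877
```

{"fn": "servo_tool", "kwargs": {"series": [[[0, 0.038, 0], 0, 0], [[0, 0, -0.02], 0, 0], [[0, 0, 0], 0, 0], [[0, 0, 0], 0, 0]]}}

```text
time: 16.22
eef_pos: [0.4474, 0.2395, 0.0977]
ee_rot: [0.149, -3.135, 0.002]
contact_force: [-0.8, -0.7, 0.1]
finger_gap: 0.0878
```

```bash
python3 - <<'E'
from h import *
s=monitor.sense(); print(s['time'],s['eef_pos'],s['ee_rot'])
im=vision.get_image('wrist'); cv2.imwrite("pics/w4.png",im)
R['blue']=[(100,125)]
for c in blobs(im,'blue',120,110,1000)[:2]:
    print(cv2.boundingRect(c),rect('wrist',c,.05))
R['red']=[(0,5),(174,180)]; R['yellow']=[(25,35)]
for n in ('scene','top'):
  im=vision.get_image(n); cv2.imwrite(f"pics/{n}7.png",im)
  for c in blobs(im,'red',150,150,150)[:1]: print('red',rect(n,c,.05))
  for c in blobs(im,'yellow',100,170,150)[:2]: print('yel',rect(n,c,.05))
E
```

```text
16.2167 [0.44736671 0.23945007 0.09769039] [ 1.49489098e-01 -3.13495892e+00  2.21682260e-03]
(284, 152, 80, 135) [  0.448   0.241 112.935  59.383   5.416]
red [ 4.62000e-01  6.00000e-03  1.16917e+02  6.37680e+01 -1.70040e+01]
yel [  0.731  -0.583  89.669  88.125 -68.679]
yel [  0.441  -0.209 116.673  62.569  -2.254]
red [ 4.62000e-01  6.00000e-03  1.12143e+02  6.09260e+01 -1.80410e+01]
yel [  0.442  -0.208 112.08   61.249  -1.533]
yel [  0.712  -0.589  88.223  84.522 -88.439]
```

View pics/w4.png

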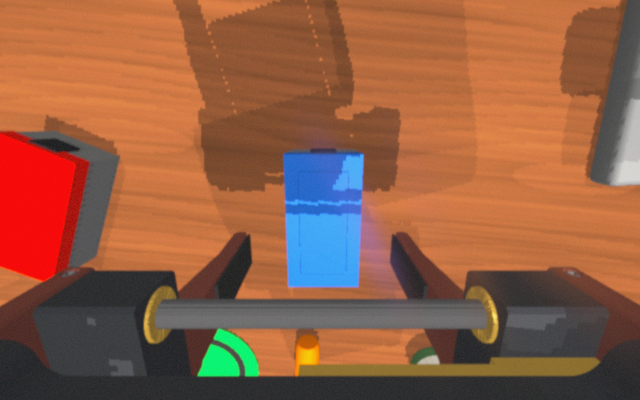

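View pics/scene7.png

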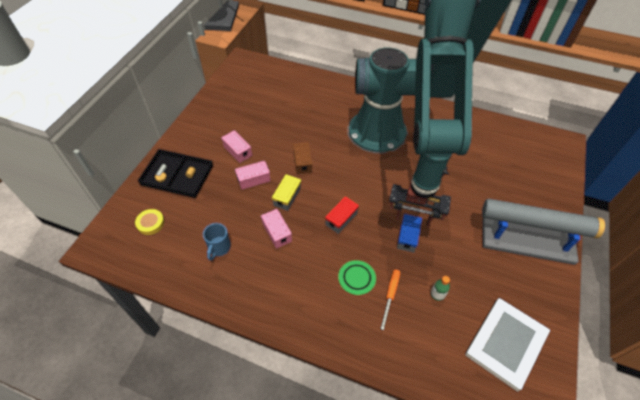

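Blue is centred at (323,220); red and yellow stand within 2 mm of their starts. Grasping and shaking blue.

{"fn": "servo_tool", "kwargs": {"series": [[[0, 0, -0.03], 0, 0], [[0, 0, -0.03], 0, 0], [[0, 0, -0.02], 0, 0], [[0, 0, -0.01], 0, 0], [[0, 0, 0], 0, 0], [[0, 0, 0], 0, 255], [[0, 0, 0], 0, 255], [[0, 0, 0], 0, 255], [[0, 0, 0], 0, 255], [[0, 0, 0], 0, 255]]}}

```text
time: 17.2
eef_pos: [0.4497, 0.2404, 0.0096]
ee_rot: [-0.147, 3.136, 0.002]
contact_force: [-1.3, 4.4, 3.9]
finger_gap: 0.0582
```

{"fn": "servo_tool", "kwargs": {"series": [[[0, 0, 0], 0, 255], [[0, 0, 0.02], 0, 255], [[0, 0, 0.03], 0, 255], [[0, 0, 0.03], 0, 255], [[0, 0, 0.03], 0, 255], [[0, 0, 0.02], 0, 255], [[0, 0, 0], 0, 255], [[0, 0, 0], 0, 255], [[0, 0, 0], 0, 255], [[0, 0, 0], 0, 255]]}}

```text
time: 18.03
eef_pos: [0.4473, 0.2392, 0.1369]
ee_rot: [0.148, -3.135, 0.002]
contact_force: [-0.3, -0.6, -3.5]
finger_gap: 0.0576
```

```bash
python3 -c "
from h import *
log(8,'s8.png')"
```

```text
t 18.3833 pos [0.4486 0.2397 0.1381] gap 0.05781607823938655
mean [-0.507 -0.093 -2.929  0.041  0.004  0.006] sd [0.523 0.522 0.409 0.028 0.032 0.023]
```

View pics/s8.png

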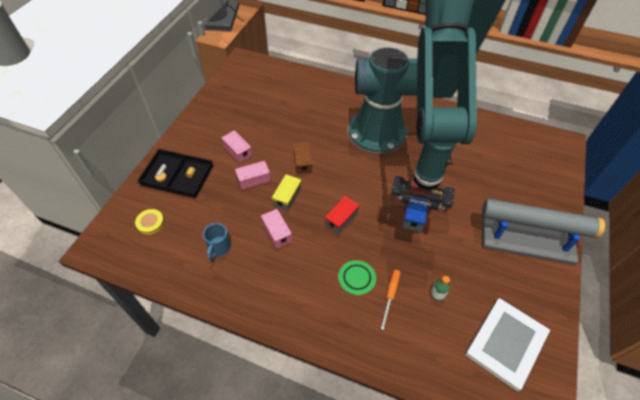

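Blue is lifted at (417,215) and weighs 2.9 N, consistent with empty. Shaking it.

{"fn": "servo_tool", "kwargs": {"series": [[[0.03, 0.003, 0], 0, 255], [[0.03, 0.003, 0], 0, 255], [[0, 0, 0], 0, 255], [[0, 0, 0], 0, 255], [[-0.03, -0.003, 0], 0, 255], [[-0.03, -0.003, 0], 0, 255], [[0, 0, 0], 0, 255], [[0, 0, 0], 0, 255], [[0.03, 0.003, 0], 0, 255], [[0.03, 0.003, 0], 0, 255]]}}

```text
time: 19.27
eef_pos: [0.5081, 0.2459, 0.1389]
ee_rot: [0.149, -3.137, 0.0]
contact_force: [1.0, 0.8, -2.0]
finger_gap: 0.0576
```

{"fn": "servo_tool", "kwargs": {"series": [[[0, 0, 0], 0, 255], [[0, 0, 0], 0, 255], [[0, 0, 0], 0, 255], [[-0.03, -0.003, 0], 0, 255], [[-0.03, -0.003, 0], 0, 255], [[0, 0, 0], 0, 255], [[0, 0, 0], 0, 255], [[0, 0, 0], 0, 255], [[0, 0, 0], 0, 255]]}}

```text
time: 20.02
eef_pos: [0.4498, 0.2401, 0.139]
ee_rot: [-0.148, 3.137, 0.0]
contact_force: [0.8, -0.6, -3.0]
finger_gap: 0.0574
```

```bash
python3 -c "
from h import *
log(10)"
```

```text
t 20.4667 pos [0.449  0.2397 0.1386] gap 0.057984766357720326
mean [ 0.01  -0.265 -2.949  0.024 -0.004 -0.008] sd [0.357 0.388 0.593 0.025 0.035 0.029]
```

{"fn": "servo_tool", "kwargs": {"series": [[[0, 0, -0.03], 0, 255], [[0, 0, -0.03], 0, 255], [[0, 0, -0.03], 0, 255], [[0, 0, -0.02], 0, 255], [[0, 0, -0.012], 0, 255], [[0, 0, -0.006], 0, 255], [[0, 0, -0.002], 0, 255], [[0, 0, 0], 0, 255], [[0, 0, 0], 0, 255]]}}

```text
time: 21.27
eef_pos: [0.4479, 0.2394, 0.0094]
ee_rot: [0.148, -3.137, 0.001]
contact_force: [-3.3, -1.9, 4.9]
finger_gap: 0.0576
```

Blue is silent (moment sd 0.035, 2.9 N). Releasing it and going back to yellow.

{"fn": "servo_tool", "kwargs": {"series": [[[0, 0, 0], 0, 0], [[0, 0, 0], 0, 0], [[0, 0, 0], 0, 0], [[0, 0, 0], 0, 0], [[0, 0, 0], 0, 0], [[0, 0, 0.03], 0, 0], [[0, 0, 0.04], 0, 0], [[0, 0, 0.04], 0, 0], [[0, 0, 0], 0, 0]]}}

```text
time: 22.02
eef_pos: [0.4533, 0.2416, 0.1251]
ee_rot: [-0.147, 3.127, 0.005]
contact_force: [1.1, 0.2, 0.2]
finger_gap: 0.0877
```

{"fn": "servo_tool", "kwargs": {"series": [[[-0.0005, -0.041, 0], -0.0128, 0], [[-0.0005, -0.041, 0], -0.0128, 0], [[-0.0005, -0.041, 0], -0.0128, 0], [[-0.0005, -0.041, 0], -0.0128, 0], [[-0.0005, -0.041, 0], -0.0128, 0], [[-0.0005, -0.041, 0], -0.0128, 0], [[-0.0005, -0.041, 0], -0.0128, 0], [[-0.0005, -0.041, 0], -0.0128, 0], [[-0.0005, -0.041, 0], -0.0128, 0], [[-0.0005, -0.041, 0], -0.0128, 0]]}}

```text
time: 22.85
eef_pos: [0.4433, -0.1723, 0.1185]
ee_rot: [0.055, 3.141, -0.0]
contact_force: [1.0, -0.6, 0.7]
finger_gap: 0.0876
```

{"fn": "servo_tool", "kwargs": {"series": [[[0, -0.038, 0], 0, 0], [[0, 0, -0.02], 0, 0], [[0, 0, 0], 0, 0], [[0, 0, 0], 0, 0]]}}

```text
time: 23.18
eef_pos: [0.4424, -0.2075, 0.0977]
ee_rot: [-0.055, -3.138, -0.003]
contact_force: [-0.7, 1.3, -0.4]
finger_gap: 0.0876
```

```bash
python3 - <<'E'
from h import *
s=monitor.sense(); print(s['time'],s['eef_pos'],s['ee_rot'])
im=vision.get_image('wrist'); cv2.imwrite("pics/w5.png",im)
R['blue']=[(100,125)]
R['red']=[(0,5),(174,180)]; R['yellow']=[(22,36)]
for c in blobs(im,'yellow',120,110,1000)[:1]: print(cv2.boundingRect(c))
n='scene'
im=vision.get_image(n); cv2.imwrite(f"pics/{n}9.png",im)
for c in blobs(im,'red',150,150,150)[:1]: print('red',rect(n,c,.05))
for c in blobs(im,'blue',120,150,150)[:3]: print('blue',rect(n,c,.05))
E
```

```text
23.1833 [ 0.44235333 -0.2074719   0.09767264] [-0.05537299 -3.13805543 -0.00341405]
(280, 149, 81, 137)
red [ 4.61000e-01  6.00000e-03  1.17689e+02  6.35300e+01 -1.70560e+01]
blue [  0.448   0.239 111.181  57.762   5.414]
```

View pics/w5.png

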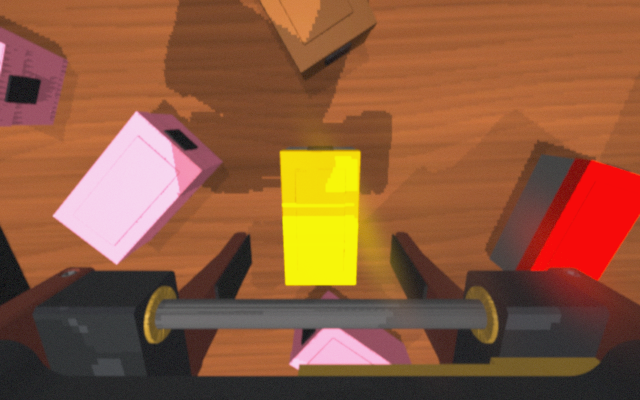

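Yellow is still centred at (320,217). Grasping, lifting, then carrying it smoothly.

{"fn": "servo_tool", "kwargs": {"series": [[[0, 0, -0.03], 0, 0], [[0, 0, -0.03], 0, 0], [[0, 0, -0.02], 0, 0], [[0, 0, -0.01], 0, 0], [[0, 0, 0], 0, 0], [[0, 0, 0], 0, 255], [[0, 0, 0], 0, 255], [[0, 0, 0], 0, 255], [[0, 0, 0], 0, 255], [[0, 0, 0], 0, 255]]}}

```text
time: 24.12
eef_pos: [0.4444, -0.2084, 0.0095]
ee_rot: [0.054, 3.14, -0.001]
contact_force: [1.2, 8.3, 5.4]
finger_gap: 0.058
```

{"fn": "servo_tool", "kwargs": {"series": [[[0, 0, 0], 0, 255], [[0, 0, 0.02], 0, 255], [[0, 0, 0.03], 0, 255], [[0, 0, 0.03], 0, 255], [[0, 0, 0.03], 0, 255], [[0, 0, 0.015], 0, 255], [[0, 0, 0.005], 0, 255], [[0, 0, 0], 0, 255], [[0, 0, 0], 0, 255]]}}

```text
time: 24.87
eef_pos: [0.4429, -0.2077, 0.1377]
ee_rot: [-0.054, -3.14, -0.001]
contact_force: [0.3, -0.4, -6.8]
finger_gap: 0.0575
```

{"fn": "servo_tool", "kwargs": {"series": [[[0.005, 0.008, 0], 0, 255], [[0.01, 0.016, 0], 0, 255], [[0.012, 0.019, 0], 0, 255], [[0.012, 0.019, 0], 0, 255], [[0.012, 0.019, 0], 0, 255], [[0.012, 0.019, 0], 0, 255], [[0.012, 0.019, 0], 0, 255], [[0.012, 0.019, 0], 0, 255], [[0.012, 0.019, 0], 0, 255], [[0.012, 0.019, 0], 0, 255]]}}

```text
time: 25.7
eef_pos: [0.5541, -0.0302, 0.1365]
ee_rot: [-0.053, -3.137, -0.001]
contact_force: [0.7, -0.7, -5.5]
finger_gap: 0.0578
```

{"fn": "servo_tool", "kwargs": {"series": [[[0.012, 0.019, 0], 0, 255], [[0.012, 0.019, 0], 0, 255], [[0.012, 0.019, 0], 0, 255], [[0.012, 0.019, 0], 0, 255], [[0.012, 0.019, 0], 0, 255], [[0.012, 0.019, 0], 0, 255], [[0.012, 0.019, 0], 0, 255], [[0.01, 0.016, 0], 0, 255], [[0.005, 0.008, 0], 0, 255], [[0.002, 0.002, 0], 0, 255]]}}

```text
time: 26.53
eef_pos: [0.6554, 0.1288, 0.1365]
ee_rot: [-0.051, -3.138, -0.0]
contact_force: [-0.8, -0.2, -6.4]
finger_gap: 0.0577
```

{"fn": "servo_tool", "kwargs": {"series": [[[0, 0, 0], 0, 255], [[0, 0, 0], 0, 255], [[0, 0, 0], 0, 255], [[0, 0, 0], 0, 255], [[0, 0, 0], 0, 255], [[0, 0, 0], 0, 255]]}}

```text
time: 27.03
eef_pos: [0.6557, 0.1262, 0.1388]
ee_rot: [0.055, 3.141, -0.0]
contact_force: [0.4, 0.9, -5.1]
finger_gap: 0.0578
```

```bash
python3 - <<'E'
from h import *
log(8)
R['blue']=[(100,125)]
R['red']=[(0,5),(174,180)]; R['yellow']=[(22,36)]
cv2.imwrite('pics/w6.png',vision.get_image('wrist'))
for n in ('scene','top'):
  im=vision.get_image(n); cv2.imwrite(f"pics/{n}10.png",im)
  for c in blobs(im,'red',150,150,150)[:1]: print('red',rect(n,c,.05))
  for c in blobs(im,'blue',120,150,150)[:2]: print('blue',rect(n,c,.05))
  for c in blobs(im,'yellow',100,170,100)[:3]: print('yel',rect(n,c,.18))
E
```

```text
t 27.3833 pos [0.6558 0.1268 0.1387] gap 0.05723757274349104
mean [-6.400e-02  1.740e-01 -5.808e+00  3.000e-03 -5.000e-02 -6.000e-03] sd [0.597 0.428 0.432 0.019 0.023 0.024]
red [ 4.62000e-01  6.00000e-03  1.15296e+02  6.34980e+01 -1.70040e+01]
blue [  0.447   0.239 108.496  55.516   5.643]
yel [ 0.791 -0.496 80.948 78.654 -9.155]
yel [ 0.685  0.126 59.507 54.955 86.039]
red [ 4.62000e-01  5.00000e-03  1.12975e+02  6.10280e+01 -1.80600e+01]
yel [  0.67   -0.534  79.16   75.839 -88.439]
```

View pics/scene10.png

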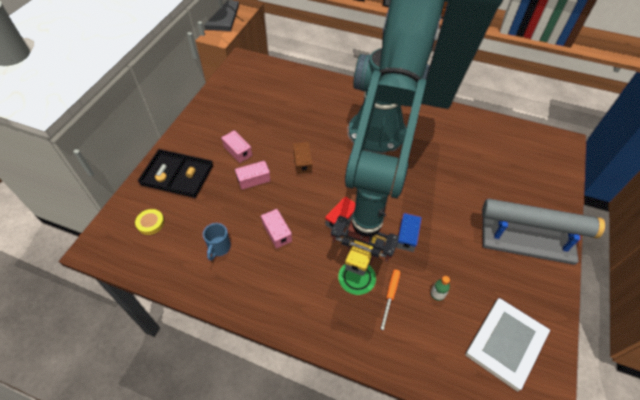

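View pics/w6.png

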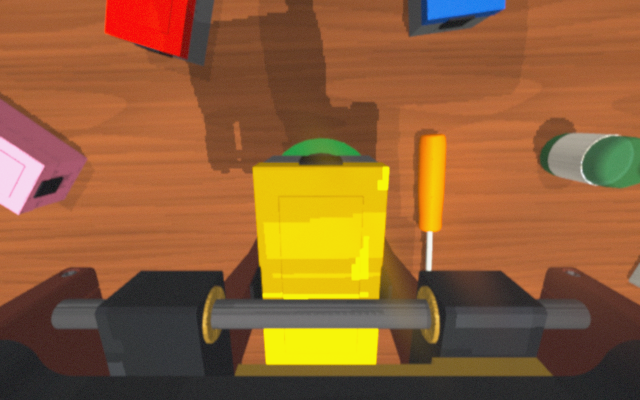

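View pics/top10.png

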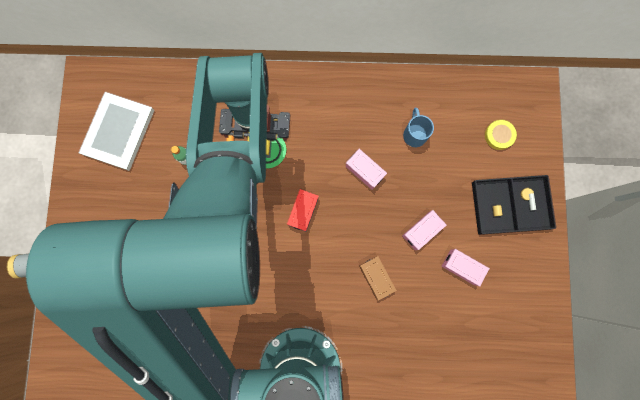

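All checks agree: TCP (0.656, 0.127), case centre about 0.154 m up. Bystanders are untouched and the moment reads -0.05 N m against +0.05 earlier, so the ball has run to the other end. Handing in.

```bash
python3 -c "
from workcell import job
print(job.job_done())"
```

```text
the job is handed in; nothing more can be done
None
```

I shook the red, yellow and blue cases in that order. The yellow one holds the ball, and the job was handed in at about 27.5 s with yellow held over the green mat.

- **Finding the ball:** Yellow weighed about 5.6 N, and its moment swung by ±0.05 N·m as the ball rolled. Red weighed about 2.1 N and blue about 2.9 N, with no moment change in red and none seen in blue, so both were silent.
- **Final hold:** The tool was at (0.656, 0.127), within about 1 mm of the mat's measured centre. The case centre was about 0.154 m up, and it looked square in the grip. The camera could only confirm this in part: the gripper hides most of the lid, so the scene view outlined just a fragment of it.
- **Silent cases:** The last pictures put red and blue upright and within about 2 mm of where they started.
- **Bystanders:** The glue bottle and screwdriver looked unmoved in the last scene picture, and the mug in both last views. I judged these by eye and did not re-measure them. The arm hid blue in the last top view, so blue's position comes from the scene view alone.

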